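Rank the kiln props by height on the sorting board

TASK

Stand the four off-white kiln props upright on the four cork pads of the sorting board, one in the middle of each pad, in order of height: the tallest on the pad next to the upright wooden peg fixed at one end of the board, then stepping down to the shortest on the pad next to the flat cleat at the other end. Do not knock any prop over on the way.

Things in the scene. Friction and masses are not known exactly. Their poses are not given: they have to be found in the camera images.
- prop_b: The tallest of four kiln props: a plain off-white upright round cylinder, 40 mm in diameter and 95 mm tall, with a blind hole 22 mm wide and 20 mm deep in its top (walls 9 mm); loose, about 228 g. Origin at the centre of its underside, z up along its axis. Starts standing on the bench in front of the board.
- prop_d: The second tallest of four kiln props: a plain off-white upright round cylinder, 40 mm in diameter and 80 mm tall, with a blind hole 22 mm wide and 20 mm deep in its top (walls 9 mm); loose, about 192 g. Origin at the centre of its underside, z up along its axis. Starts standing on the bench in front of the board.
- prop_a: The second shortest of four kiln props: a plain off-white upright round cylinder, 40 mm in diameter and 65 mm tall, with a blind hole 22 mm wide and 20 mm deep in its top (walls 9 mm); loose, about 156 g. Origin at the centre of its underside, z up along its axis. Starts standing on the bench in front of the board.
- prop_c: The shortest of four kiln props: a plain off-white upright round cylinder, 40 mm in diameter and 50 mm tall, with a blind hole 22 mm wide and 20 mm deep in its top (walls 9 mm); loose, about 120 g. Origin at the centre of its underside, z up along its axis. Starts standing on the bench in front of the board.
- pad_a: One of four identical round cork pads, 60 mm in diameter and 3 mm thick, fixed in a straight row, 80 mm centre to centre, on a pale wooden board (110 x 430 x 12 mm, fixed for the run). Which letter is where along the row varies. Origin at the centre of its underside, on the board's top, 12 mm above the bench: the pad's top is 3 mm above the origin. x points across the row, y along it.
- pad_b: One of four identical round cork pads, 60 mm in diameter and 3 mm thick, fixed in a straight row, 80 mm centre to centre, on a pale wooden board (110 x 430 x 12 mm, fixed for the run). Which letter is where along the row varies. Origin at the centre of its underside, on the board's top, 12 mm above the bench: the pad's top is 3 mm above the origin. x points across the row, y along it.
- pad_c: One of four identical round cork pads, 60 mm in diameter and 3 mm thick, fixed in a straight row, 80 mm centre to centre, on a pale wooden board (110 x 430 x 12 mm, fixed for the run). Which letter is where along the row varies. Origin at the centre of its underside, on the board's top, 12 mm above the bench: the pad's top is 3 mm above the origin. x points across the row, y along it.
- pad_d: One of four identical round cork pads, 60 mm in diameter and 3 mm thick, fixed in a straight row, 80 mm centre to centre, on a pale wooden board (110 x 430 x 12 mm, fixed for the run). Which letter is where along the row varies. Origin at the centre of its underside, on the board's top, 12 mm above the bench: the pad's top is 3 mm above the origin. x points across the row, y along it.
- end_peg: Upright turned dark wooden peg, 24 mm in diameter and 60 mm tall, fixed on the board at one end of the row of pads, in line with it, 70 mm from the centre of the nearest pad; it marks the end for the tallest prop. It may be at either end (two lighter wooden stamps of like size stand on the bench itself and do not matter). Origin at the centre of its foot, on the board's top. x points across the row, y along it.
- end_cleat: Flat dark wooden cleat, 70 mm across the row, 18 mm along it, 10 mm high, fixed on the board at the other end of the row, 70 mm from the centre of the nearest pad; it marks the end for the shortest prop. Origin at the centre of its underside, on the board's top. x points across the row, y along it.
Things that resemble listed ones, but are neither listed nor needed, are in the scene too. Leave any green look-alike of the prop_a alone.

How it is judged (in metres and radians):
At the end, for the whole second after the job is handed in: Each prop stands upright (within 0.1 rad) and at rest on a cork pad, its axis within 12 mm of the pad's centre; counted from the peg the props are 95, 80, 65 and 50 mm tall ((horizontal distance between prop_b and pad_a below 0.012 m or horizontal distance between prop_b and pad_b below 0.012 m or horizontal distance between prop_b and pad_c below 0.012 m or horizontal distance between prop_b and pad_d below 0.012 m) and horizontal distance between prop_b and end_peg between 0.05 and 0.09 m and height (world z) of prop_b between 0.011 and 0.019 m and angle between each of prop_b, prop_d, prop_a, prop_c's own z axis and vertical below 0.1 rad and linear speed of each of prop_b, prop_d, prop_a, prop_c below 0.02 m/s and angular speed of each of prop_b, prop_d, prop_a, prop_c below 0.2 rad/s and (horizontal distance between prop_d and pad_a below 0.012 m or horizontal distance between prop_d and pad_b below 0.012 m or horizontal distance between prop_d and pad_c below 0.012 m or horizontal distance between prop_d and pad_d below 0.012 m) and horizontal distance between prop_d and end_peg between 0.13 and 0.17 m and height (world z) of prop_d between 0.011 and 0.019 m and (horizontal distance between prop_a and pad_a below 0.012 m or horizontal distance between prop_a and pad_b below 0.012 m or horizontal distance between prop_a and pad_c below 0.012 m or horizontal distance between prop_a and pad_d below 0.012 m) and horizontal distance between prop_a and end_peg between 0.21 and 0.25 m and height (world z) of prop_a between 0.011 and 0.019 m and (horizontal distance between prop_c and pad_a below 0.012 m or horizontal distance between prop_c and pad_b below 0.012 m or horizontal distance between prop_c and pad_c below 0.012 m or horizontal distance between prop_c and pad_d below 0.012 m) and horizontal distance between prop_c and end_peg between 0.29 and 0.33 m and height (world z) of prop_c between 0.011 and 0.019 m); the robot touches nothing.
It fails at once if a kiln prop is tipped over (more than 1 rad from upright) (angle between any of prop_b, prop_d, prop_a, prop_c's own z axis and vertical above 1 rad).
It also fails if it takes over 99 s, if anything falls off the work surface, if the arm or the gripper's body presses on something with over 40 N, if the wrist force passes 120 N, or if a joint passes its speed limit or range.

ROBOT

A 6-joint arm with a two-finger parallel gripper is mounted at the origin on a cart in front of the work surface, level with it; the furniture and walls round the work are solid. World frame = base frame: x ahead of the robot, y to its left, z up, the work surface at z = 0. Lengths are in mm, angles in rad, forces in N, time in s.
With the tool pointing down it reaches from about 350 to 975 mm from the base axis. Payload 7.1 kg.
Tool frame: the origin (TCP) lies midway between the tips of the shut fingers; the grasp point (between the pads) lies 19 mm behind it (ctrl.hold_point_z is the distance from the TCP to the grasp point, in mm); z points along the fingers, y is the direction in which the jaws open and shut (so a half turn about z gives the same grasp; the last joint's range is limited). The gripper opens to 88 mm and grips with 3 to 60 N. Pads are 20 mm wide; open, the fingers measure 115 mm over their backs; the gripper's body (75 mm by 178 mm) begins 61 mm behind the grasp point.
Start: joints at [-1.232, 0.423, 1.63, -0, 1.089, -0.019], TCP at [218.901, -585.395, 222.675] pointing down, gripper open.
Joint ranges: [-3, 3], [-0.9, 2.11], [0.09, 2.58], [-1.31, 4.45], [0.11, 2.69], [-2.54, 2.54]. Speed limits (rad/s): [2.39, 2.39, 3.01, 3.14, 3.14, 3.14].

INTERFACE

Orientations are given as a rotation vector (axis times angle).
In Python, from workcell import ctrl, eyes gives the robot as it stands.
- The arm moves only by the tool move_arm, never from a script. Its argument "deltas" is a list of rows, each a list of 6 numbers: the shift along the tool's x, y, z in mm, then the turn, a rotation vector about the tool's x, y, z in rad. A call has 1 to 5 rows; each row shifts and turns the pose as measured when the row begins, along the tool's axes as they then stand; what a row does not reach is not made up. A row lasts 1/12 s, in which the tool goes at most 41.7 mm and 7.16 degrees, less where a joint would pass 70% of its speed; a pose out of reach is approached as far as the arm can. A call is refused whole if a number of a shift passes 41.7 or a number of a turn 0.125, either way. A call with a gripper value outside its range is refused whole. "hand" is the closure, from -1 (fully open) to 1 (shut), set as the call begins (left out, the last holds). The fingers move at their own pace and stop on an object; the grip force is fixed at half the most. Time passes only in rows, so rows that do not move let the fingers close. It gives the time, the measured TCP pose, the force and the opening at its end, in the units of the state.
- ctrl.get_obs(): the state, without advancing time (a new reading comes with each control period).
- eyes.get_image(name): name is "side" or "top"; returns a dict with "frame" (400x640x3 uint8, red, green, blue), "range_z" (400x640 float32, mm along the optical axis (not along the pixel's ray), 0 where there is no reading), "fx", "fy", "cx", "cy" (pixels), "cam_to_world" (4x4, takes a point from camera to world coordinates). Camera axes: x right, y down, z forward; pixel columns grow to the right and rows downward; lengths in mm; the calibration is good to about 2 mm. A picture is of the moment at which its call begins.
- ctrl.close_job(): hands the job in, once; it reports no verdict.
The state is a dict: "t": time; "qpos": joint angles; "qvel": joint speeds; "joint_torque": joint torques, N m; "ee_pos": TCP position; "orientation": TCP orientation; "ft_force": force on the tool from outside, world axes, zero at the start; "moment": the same for the moment, N m; "width": finger opening in mm.
Only numpy, scipy, OpenCV 4.12 (cv2) and the standard library are available. Lean on these libraries where they do the work, as an engineer would, in place of code of your own. Each camera call takes 0.05 s, during which the arm holds its last target.

## Working session

There is one attempt and no reset: what is moved stays moved. The work goes in short steps, Python scripts to look and compute and a tool call to move; the robot and the scene stay as the last step left them, time stands still between calls to the robot, and variables do not carry over. Pictures are saved under pics/ and viewed, and the job is handed in when it is done.

Besides the shell and the picture viewer there is one more tool, called as name([rows], argument=value, ...), one row to a line, values as JSON. move_arm: Moves the arm, as the interface text tells. Its arguments: {"type":"object","properties":{"deltas":{"type":"array"},"hand":{"type":"number"}},"required":["deltas"]}

```bash
ls; mkdir -p pics
python3 - <<'E'
from workcell import ctrl, eyes
import cv2, numpy as np
print(ctrl.get_obs())
for n in("top","side"):
    d=eyes.get_image(n); cv2.imwrite(f"pics/{n}0.png",d["frame"][:,:,::-1]); np.savez(f"{n}0.npz",**d)
    print(n,d["fx"],d["fy"],d["cx"],d["cy"],d["cam_to_world"])
E
```

```text
pics
{'t': 0.0, 'qpos': array([-1.23197670e+00,  4.23847871e-01,  1.63068604e+00, -2.15643546e-06,
        1.08857157e+00, -1.89841786e-02]), 'qvel': array([-4.16019965e-04,  3.95789895e-04, -1.06916399e-03,  7.59156464e-05,
        7.59543319e-04,  1.45048240e-03]), 'joint_torque': array([ 1.04551811e-03, -5.44614208e+01, -2.73672831e+01,  6.43700059e-02,
        2.27170897e-02, -9.82273582e-05]), 'ee_pos': array([ 218.73650845, -584.88744254,  221.89885311]), 'orientation': array([-3.08998218e+00, -5.58779448e-01,  3.81180966e-04]), 'ft_force': array([-0.13238512, -0.05717728, -0.20519411]), 'moment': array([ 0.00732701,  0.00158198, -0.02486642]), 'width': 87.93410378935228}
top 439.84867047926326 439.84867047926326 320.40667439337176 204.30464707821218 [[-1.61227133e-02 -9.88408808e-01  1.50957234e-01  4.10232551e+02]
 [-9.99617524e-01  1.93266451e-02  1.97809630e-02 -9.53531787e+00]
 [-2.24691750e-02 -1.50580574e-01 -9.88342363e-01  1.11643860e+03]
 [ 0.00000000e+00  0.00000000e+00  0.00000000e+00  1.00000000e+00]]
side 396.99539141758765 396.99539141758765 317.90225283176073 197.0296790588185 [[-9.66292990e-01 -1.62924983e-01  1.99332152e-01  3.60871135e+02]
 [-2.57078240e-01  6.51958139e-01 -7.13345192e-01  7.69007275e+02]
 [-1.37344661e-02 -7.40544418e-01 -6.71867048e-01  7.49225484e+02]
 [ 0.00000000e+00  0.00000000e+00  0.00000000e+00  1.00000000e+00]]
```

View pics/top0.png

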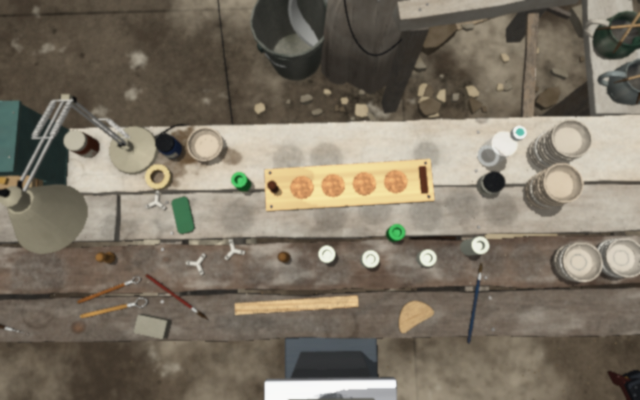

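View pics/side0.png

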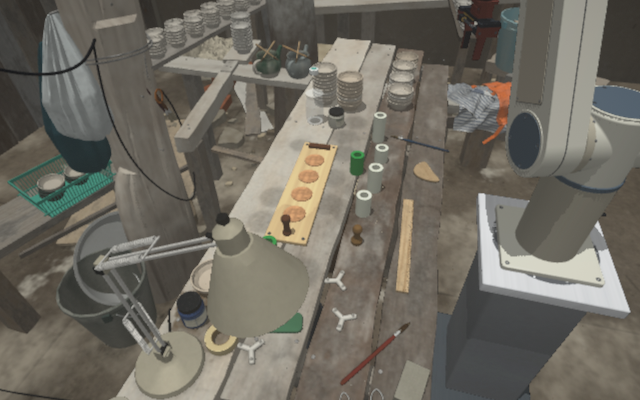

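Top view: off-white props are at about (327,254), (371,259), (428,258) and (480,245). The green look-alikes are at (397,233) and (240,181), and the white pots at (505,143) and (490,153) are not props. Pads are at (302,187) to (396,181), with the peg at (273,187) and the cleat at (423,180). Next I'll measure them.

```bash
cat > h.py <<'E'
import numpy as np, cv2
def world(d,us,vs,zs):
    p=np.stack([(us-d["cx"])/d["fx"]*zs,(vs-d["cy"])/d["fy"]*zs,zs,np.ones_like(zs)])
    return (d["cam_to_world"]@p)[:3].T
def ray(d,u,v,h):
    T=d["cam_to_world"]; r=T[:3,:3]@np.array([(u-d["cx"])/d["fx"],(v-d["cy"])/d["fy"],1.]); o=T[:3,3]
    return o+r*(h-o[2])/r[2]
def cloud(d):
    v,u=np.mgrid[0:400,0:640]; return world(d,u.ravel().astype(float),v.ravel().astype(float),d["range_z"].ravel().astype(float)).reshape(400,640,3)
E
python3 - <<'E'
import numpy as np,cv2
from h import *
d=dict(np.load("top0.npz")); W=cloud(d); f=d["frame"]; hsv=cv2.cvtColor(f,cv2.COLOR_RGB2HSV)
def blob(name,m):
    n,l,s,c=cv2.connectedComponentsWithStats(m.astype(np.uint8))
    for i in range(1,n):
        if s[i,4]>25:
            z=W[l==i][:,2]; print(name,c[i].round(1),s[i],"z",np.percentile(z,[10,50,90]).round(1),"xy",np.median(W[l==i],0).round(1)[:2])
win=np.zeros((400,640),bool); win[225:275,300:500]=1
for p in((327,254),(371,259),(428,258),(480,245),(397,233),(283,257)):
    u,v=p; z=W[v-14:v+15,u-14:u+15,2]; m=np.zeros((400,640),bool); h=np.percentile(z,96)
    m[v-14:v+15,u-14:u+15]=abs(z-h)<6
    q=W[m]; vv,uu=np.nonzero(m)
    (cu,cv),r=cv2.minEnclosingCircle(np.stack([uu,vv],1).astype(np.float32))
    print(p,"top h",h.round(1),"n",m.sum(),"circ",round(cu,1),round(cv,1),round(r,1),"ray",ray(d,cu,cv,h).round(1),"pts mean",q.mean(0).round(1),"rng",np.ptp(q,axis=0).round(1), f[v,u])
w2=np.zeros((400,640),bool); w2[160:210,265:440]=1
blob("pad",w2&(hsv[...,0]<14)&(hsv[...,1]>90)&(hsv[...,2]>120))
blob("dark",w2&(hsv[...,2]<110))
c=cv2.resize(f[150:280,230:510,::-1],None,fx=2.8,fy=2.8,interpolation=cv2.INTER_CUBIC); cv2.imwrite("pics/crop0.png",c)
E
```

```text
(327, 254) top h 66.0 n 154 circ 326.4 253.9 8.3 ray [451.2  -0.8  66. ] pts mean [451.5  -1.1  64.6] rng [38.1 35.9 10.5] [239 241 230]
(371, 259) top h 81.1 n 158 circ 370.4 258.6 8.5 ray [ 438.  -103.3   81.1] pts mean [ 438.2 -103.3   79.6] rng [37.3 37.8  8.8] [237 239 228]
(428, 258) top h 51.2 n 150 circ 427.6 257.7 8.3 ray [ 438.6 -242.7   51.2] pts mean [ 439.  -243.    49.6] rng [36.  36.9 10. ] [238 240 229]
(480, 245) top h 96.6 n 176 circ 479.5 245.1 9.0 ray [ 464.1 -352.7   96.6] pts mean [ 464.4 -353.9   94.5] rng [36.8 38.7  8.1] [235 237 226]
(397, 233) top h 66.7 n 148 circ 396.5 231.9 8.3 ray [ 500.6 -168.8   66.7] pts mean [ 501.3 -169.3   65.1] rng [38.3 36.5  9.5] [ 76 193 102]
(283, 257) top h 54.9 n 73 circ 282.1 256.4 4.8 ray [447.6 105.9  54.9] pts mean [447.5 106.1  54.1] rng [21.6 19.9 11.2] [119  84  45]
dark [423.  178.9] [420 167   7  25 131] z [19.2 21.8 24.8] xy [ 637.9 -247.9]
dark [273.1 187.1] [268 182  11  12  81] z [19.9 68.6 73.1] xy [617.1 127.3]
```

View pics/crop0.png

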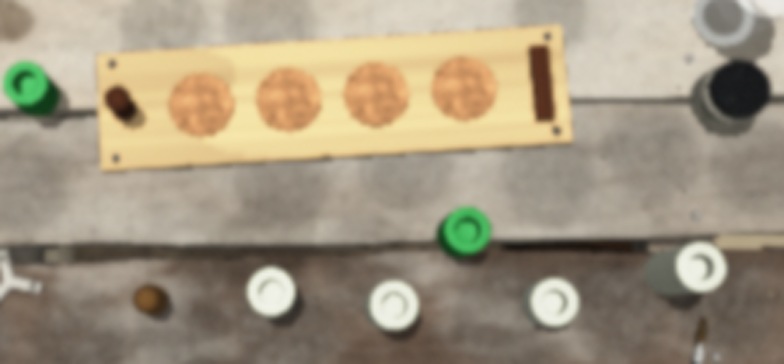

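The crop shows four white rings with holes and a green look-alike at crop (466,231). The measured heights of 66, 81, 51 and 97 mm identify the props without ambiguity: a, d, c and b. Next are the pads, with a check from the side view.

Run:
```python
import numpy as np,cv2
from h import *
for n,win in(("top",(160,210,265,440)),("side",(130,245,265,345))):
    d=dict(np.load(n+"0.npz")); f=d["frame"]; hsv=cv2.cvtColor(f,cv2.COLOR_RGB2HSV)
    a=f.astype(int)
    m=np.zeros((400,640),np.uint8); r0,r1,c0,c1=win
    lab=cv2.cvtColor(f,cv2.COLOR_RGB2LAB).astype(int)
    sub=(lab[...,1]>141)&(hsv[...,2]>110); m[r0:r1,c0:c1]=sub[r0:r1,c0:c1]*255
    m=cv2.morphologyEx(m,cv2.MORPH_CLOSE,np.ones((3,3)))
    C,_=cv2.findContours(m,cv2.RETR_EXTERNAL,cv2.CHAIN_APPROX_NONE)
    P=[]
    for c in C:
        if cv2.contourArea(c)>80:
            pts=np.array([ray(d,u,v,15.)[:2] for u,v in c[:,0]],np.float32)
            (x,y),(w,h),_=cv2.fitEllipse(pts); P.append((x,y)); print(n,np.round([x,y,w,h],1),c[:,0].mean(0).round(1))
    P=np.array(sorted(P,key=lambda p:-p[1])); print(np.diff(P,axis=0).round(1))
    v=P[-1]-P[0]; v/=np.linalg.norm(v); mid=P.mean(0); print("fit",[(mid+v*80*k).round(1).tolist() for k in(-1.5,-.5,.5,1.5)],"ang",np.arctan2(*v))
# side: prop top centres
d=dict(np.load("side0.npz")); W=cloud(d)
for nm,xy,h in(("a",(451,-1),65),("d",(438,-103),80),("c",(439,-243),50),("b",(464,-353),95)):
    m=(np.hypot(W[...,0]-xy[0],W[...,1]-xy[1])<30)&(abs(W[...,2]-h)<5)
    vv,uu=np.nonzero(m); 
    if m.sum(): print(nm,m.sum(),W[m].mean(0).round(1),[(W[m].min(0)+W[m].max(0)).round(1)/2])
```

```text
top [624.4  61.1  50.6  52. ] [301.4 186.8]
top [627.3 -19.   49.7  51.5] [332.5 185.3]
top [630.8 -98.7  50.   51.9] [363.7 183.2]
top [ 634.5 -178.3   50.3   51.8] [395.1 181.2]
[[  3.  -80. ]
 [  3.4 -79.7]
 [  3.7 -79.6]]
fit [[624.2, 61.2], [627.5, -18.8], [630.9, -98.7], [634.3, -178.6]] ang 3.099305986569236
[]Traceback (most recent call last):
  File "<stdin>", line 17, in <module>
IndexError: index -1 is out of bounds for axis 0 with size 0
```

Heights identify each prop: a at (451,-1), d at (438,-103), c at (439,-243) and b at (464,-353). Pad targets, from the peg end, are (624,61), (627.5,-19), (631,-99) and (634,-179). All are spaced 80 mm apart and within reach. I'll turn the tool so the jaws open along world x, clear of the peg and of neighbouring props.

move_arm([
  [0,0,0,0,0,-0.12],
  [0,0,0,0,0,-0.12],
  [0,0,0,0,0,-0.12],
  [0,0,0,0,0,-0.12],
  [0,0,0,0,0,-0.12],
], hand=-1)

```text
t: 0.52
ee_pos: [218.2, -583.4, 219.6]
orientation: [-2.768, -1.473, -0.001]
ft_force: [0.5, 0.5, 0.2]
width: 88.0
```

move_arm([
  [0,0,0,0,0,-0.12],
  [0,0,0,0,0,-0.12],
  [0,0,0,0,0,-0.12],
  [0,0,0,0,0,-0.12],
  [0,0,0,0,0,-0.12],
])

```text
t: 0.93
ee_pos: [217.6, -581.8, 217.2]
orientation: [-2.178, -2.25, -0.008]
ft_force: [-0.4, 0.7, -0.4]
width: 87.9
```

move_arm([
  [36,41,0,0,0,0],
  [36,41,0,0,0,0],
  [36,41,0,0,0,0],
  [36,41,0,0,0,0],
  [36,41,0,0,0,0],
])

```text
t: 1.35
ee_pos: [369.6, -437.0, 216.2]
orientation: [-2.18, -2.247, -0.005]
ft_force: [1.0, -0.0, 0.8]
width: 87.8
```

```bash
cat > go.py <<'E'
import sys,numpy as np
from scipy.spatial.transform import Rotation as R
from workcell import ctrl
def go(x,y,z,yaw=92.4):
    o=ctrl.get_obs(); r=R.from_rotvec(o["orientation"]); p=o["ee_pos"]
    d=r.inv().apply(np.array([x,y,z])-p)
    t=R.from_matrix(np.array([[np.cos(np.radians(yaw)),np.sin(np.radians(yaw)),0],[np.sin(np.radians(yaw)),-np.cos(np.radians(yaw)),0],[0,0,-1]]).T)
    print("t",round(o["t"],2),"pos",p.round(1),"delta tool",d.round(1),"turn",(r.inv()*t).as_rotvec().round(3),"w",round(o["width"],1),"F",o["ft_force"].round(1))
go(*map(float,sys.argv[1:4]))
E
python3 go.py 464 -353 200
```

```text
t 1.35 pos [ 369.6 -437.   216.2] delta tool [80.9 97.  16.5] turn [-0.006 -0.01  -0.011] w 87.8 F [ 1.  -0.   0.8]
```

move_arm([
  [36,41,4,0,0,0],
  [30,40,4,0,-0.01,-0.01],
  [15,16,4,0,0,0],
  [0,0,0,0,0,0],
])

```text
t: 1.68
ee_pos: [452.1, -360.4, 205.2]
orientation: [-2.167, -2.268, 0.004]
ft_force: [-0.2, 0.3, 0.3]
width: 87.8
```

```bash
python3 go.py 464 -353 42
```

```text
t 1.68 pos [ 452.1 -360.4  205.2] delta tool [  6.5  13.  163.1] turn [-0.005 -0.002  0.004] w 87.8 F [-0.2  0.3  0.3]
```

move_arm([
  [7,13,0,0,0,0],
  [0,3,20,0,0,0],
  [0,0,30,0,0,0],
  [0,0,30,0,0,0],
  [0,0,20,0,0,0],
])

```text
t: 2.1
ee_pos: [471.0, -354.7, 106.9]
orientation: [2.161, 2.273, -0.004]
ft_force: [0.5, -0.0, -0.5]
width: 87.6
```

```bash
python3 go.py 464 -353 42
```

```text
t 2.1 pos [ 471.  -354.7  106.9] delta tool [ 2.5 -7.  64.8] turn [0.002 0.006 0.009] w 87.6 F [ 0.5 -0.  -0.5]
```

move_arm([
  [2,-6,0,0,0,0],
  [0,0,0,0,0,0],
  [0,0,0,0,0,0],
])

```text
t: 2.35
ee_pos: [460.1, -352.4, 102.6]
orientation: [-2.163, -2.273, 0.006]
ft_force: [0.7, 0.7, 0.6]
width: 87.5
```

```bash
python3 go.py 464 -353 42;  python3 - <<'E'
from workcell import eyes
import cv2
d=eyes.get_image("side"); cv2.imwrite("pics/s1.png",cv2.resize(d["frame"][60:260,270:510,::-1],None,fx=3,fy=3))
E
```

```text
t 2.35 pos [ 460.1 -352.4  102.6] delta tool [-0.8  4.2 60.6] turn [-0.006 -0.     0.008] w 87.5 F [0.7 0.7 0.6]
```

View pics/s1.png

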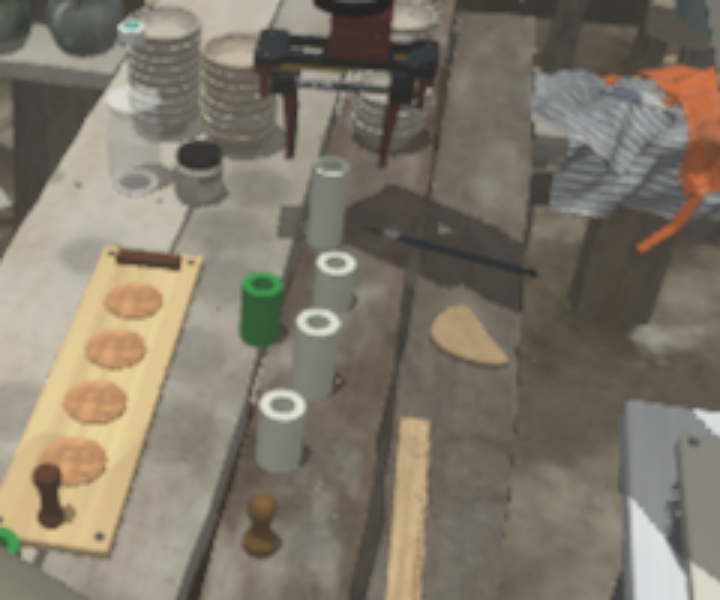

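The side picture shows the open fingers at (290,150) and (385,160), straddling tall prop b at (328,165). I'll descend and grip.

move_arm([
  [0,4,15,0,0,0],
  [0,0,18,0,0,0],
  [0,0,18,0,0,0],
  [0,0,8,0,0,0],
  [0,0,0,0,0,0],
])

```text
t: 2.82
ee_pos: [468.6, -358.0, 51.3]
orientation: [2.159, 2.265, -0.004]
ft_force: [-0.9, -0.1, 0.1]
width: 87.9
```

```bash
python3 go.py 464 -353 42
```

```text
t 2.82 pos [ 468.6 -358.    51.3] delta tool [ 5.3 -4.5  9.2] turn [0.007 0.011 0.006] w 87.9 F [-0.9 -0.1  0.1]
```

move_arm([
  [4,-3,6,0,0,0],
  [0,0,0,0,0,0],
])

```text
t: 2.98
ee_pos: [466.1, -355.0, 46.9]
orientation: [2.158, 2.262, -0.004]
ft_force: [-0.0, 0.1, -0.5]
width: 88.1
```

move_arm([
  [0,0,0,0,0,0],
])

```text
t: 3.07
ee_pos: [466.5, -355.3, 47.8]
orientation: [2.157, 2.261, -0.003]
ft_force: [-0.3, -0.3, -0.7]
width: 88.0
```

move_arm([
  [0,0,0,0,0,0],
])

```text
t: 3.15
ee_pos: [466.7, -355.4, 48.5]
orientation: [2.156, 2.261, -0.003]
ft_force: [-0.8, 1.1, -0.2]
width: 88.0
```

```bash
python3 go.py 464 -353 42
```

```text
t 3.15 pos [ 466.7 -355.4   48.5] delta tool [ 2.6 -2.6  6.4] turn [0.01  0.014 0.006] w 88.0 F [-0.8  1.1 -0.2]
```

move_arm([
  [2,-2,5,0.01,0.014,0],
  [0,0,0,0,0,0],
])

```text
t: 3.32
ee_pos: [465.1, -353.8, 44.5]
orientation: [2.167, 2.273, 0.001]
ft_force: [-0.5, 0.2, 0.3]
width: 87.9
```

```bash
python3 go.py 464 -353 42
```

```text
t 3.32 pos [ 465.1 -353.8   44.5] delta tool [ 0.9 -1.1  2.5] turn [0.001 0.    0.006] w 87.9 F [-0.5  0.2  0.3]
```

Aligned, so I'll close the gripper.

move_arm([
  [0,0,0,0,0,0],
  [0,0,0,0,0,0],
  [0,0,0,0,0,0],
  [0,0,0,0,0,0],
], hand=1)

```text
t: 3.65
ee_pos: [465.5, -354.1, 44.7]
orientation: [2.167, 2.273, 0.001]
ft_force: [0.2, -0.2, -0.5]
width: 64.7
```

move_arm([
  [0,0,0,0,0,0],
  [0,0,0,0,0,0],
])

```text
t: 3.82
ee_pos: [465.5, -354.2, 44.7]
orientation: [2.167, 2.273, 0.001]
ft_force: [0.4, 0.7, 0.7]
width: 51.6
```

```bash
python3 go.py 464 -353 160
```

```text
t 3.82 pos [ 465.5 -354.2   44.7] delta tool [   1.2   -1.3 -115.3] turn [0.002 0.    0.006] w 51.6 F [0.4 0.7 0.7]
```

move_arm([
  [0,0,0,0,0,0],
  [0,0,0,0,0,0],
  [0,0,0,0,0,0],
  [0,0,0,0,0,0],
  [0,0,0,0,0,0],
])

```text
t: 4.23
ee_pos: [465.5, -354.1, 44.7]
orientation: [2.167, 2.273, 0.001]
ft_force: [0.0, 0.1, 0.5]
width: 39.9
```

```bash
python3 go.py 624 61 200
```

```text
t 4.23 pos [ 465.5 -354.1   44.7] delta tool [ 407.1  178.3 -155.2] turn [0.001 0.    0.006] w 39.9 F [0.  0.1 0.5]
```

move_arm([
  [0,0,-15,0,0,0],
  [0,0,-30,0,0,0],
  [0,0,-40,0,0,0],
  [0,0,-40,0,0,0],
  [0,0,-40,0,0,0],
])

```text
t: 4.65
ee_pos: [459.0, -349.2, 203.7]
orientation: [-2.152, -2.257, 0.002]
ft_force: [1.4, -0.7, -1.8]
width: 39.5
```

```bash
python3 go.py 624 61 200
```

```text
t 4.65 pos [ 459.  -349.2  203.7] delta tool [401.8 184.4   6.9] turn [-0.017 -0.016  0.006] w 39.5 F [ 1.4 -0.7 -1.8]
```

move_arm([
  [20,9,0,-0.01,-0.01,0],
  [40,18,0,0,0,0],
  [40,18,0,0,0,0],
  [40,18,0,0,0,0],
  [40,18,0,0,0,0],
])

```text
t: 5.07
ee_pos: [534.2, -175.8, 215.1]
orientation: [2.173, 2.251, 0.001]
ft_force: [0.3, -0.9, -1.7]
width: 39.4
```

```bash
python3 go.py 624 61 200
```

```text
t 5.07 pos [ 534.2 -175.8  215.1] delta tool [233.6  97.9  14. ] turn [ 0.009  0.008 -0.007] w 39.4 F [ 0.3 -0.9 -1.7]
```

move_arm([
  [40,17,0,0,0,0],
  [40,17,3,0,0,0],
  [40,17,3,0,0,0],
  [40,17,3,0,0,0],
  [30,14,3,0,0,0],
])

```text
t: 5.48
ee_pos: [605.3, 13.8, 202.6]
orientation: [2.174, 2.252, 0.001]
ft_force: [1.0, -0.5, -2.5]
width: 40.0
```

```bash
python3 go.py 624 61 200
```

```text
t 5.48 pos [605.3  13.8 202.6] delta tool [46.6 20.3  2.4] turn [ 0.009  0.008 -0.007] w 40.0 F [ 1.  -0.5 -2.5]
```

move_arm([
  [28,13,0,0,0,0],
  [10,4,0,0,0,0],
  [0,0,0,0,0,0],
  [0,0,0,0,0,0],
])

```text
t: 5.82
ee_pos: [621.2, 61.3, 199.7]
orientation: [2.166, 2.263, -0.002]
ft_force: [-0.5, -1.0, -2.4]
width: 39.8
```

```bash
python3 go.py 624 61 90
```

```text
t 5.82 pos [621.2  61.3 199.7] delta tool [  0.4   2.2 109.7] turn [0.005 0.007 0.002] w 39.8 F [-0.5 -1.  -2.4]
```

move_arm([
  [0,2,15,0.004,0.006,0],
  [0,0,25,0,0,0],
  [0,0,25,0,0,0],
  [0,0,20,0,0,0],
  [0,0,8,0,0,0],
])

```text
t: 6.23
ee_pos: [623.2, 53.5, 103.3]
orientation: [2.177, 2.259, 0.004]
ft_force: [-1.0, -0.3, -1.5]
width: 39.6
```

```bash
python3 go.py 624 61 60
```

```text
t 6.23 pos [623.2  53.5 103.3] delta tool [ 7.5  0.8 43.3] turn [ 0.005  0.001 -0.005] w 39.6 F [-1.  -0.3 -1.5]
```

move_arm([
  [6,1,0,0,0,0],
  [0,0,10,0,0,0],
  [0,0,10,0,0,0],
  [0,0,5,0,0,0],
  [0,0,0,0,0,0],
])

```text
t: 6.65
ee_pos: [622.6, 55.6, 74.4]
orientation: [2.184, 2.255, -0.0]
ft_force: [-0.5, 0.4, -1.6]
width: 39.6
```

```bash
python3 go.py 624 61 60;  python3 - <<'E'
from workcell import eyes
import cv2
d=eyes.get_image("side"); cv2.imwrite("pics/s2.png",cv2.resize(d["frame"][60:260,240:480,::-1],None,fx=3,fy=3))
E
```

```text
t 6.65 pos [622.6  55.6  74.4] delta tool [ 5.4  1.5 14.4] turn [ 0.001  0.002 -0.01 ] w 39.6 F [-0.5  0.4 -1.6]
```

View pics/s2.png

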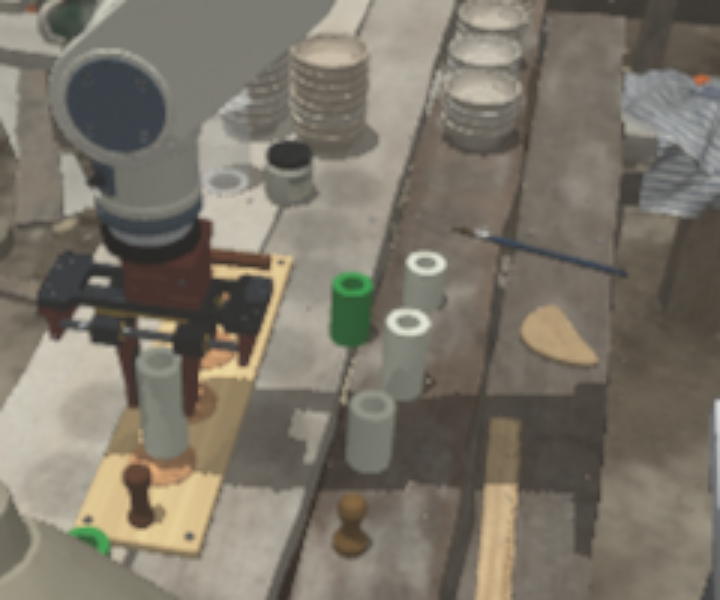

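Prop b hangs upright between the fingers at (163,400), just above the peg-end pad at (165,465). It needs about 5 mm toward the peg.

move_arm([
  [5,1,0,0,0,-0.01],
  [2,0,3,0,0,0],
  [0,0,3,0,0,0],
  [0,0,0,0,0,0],
])

```text
t: 7.03
ee_pos: [625.5, 64.0, 70.7]
orientation: [2.169, 2.266, 0.005]
ft_force: [-0.9, -0.6, -3.1]
width: 40.0
```

```bash
python3 go.py 624 61 60
```

```text
t 7.03 pos [625.5  64.   70.7] delta tool [-2.9 -1.7 10.7] turn [0.006 0.001 0.002] w 40.0 F [-0.9 -0.6 -3.1]
```

move_arm([
  [-1,-1,5,0.005,0,0],
  [0,0,3,0,0,0],
  [0,0,0,0,0,0],
  [0,0,0,0,0,0],
])

```text
t: 7.37
ee_pos: [624.9, 63.2, 62.3]
orientation: [2.17, 2.269, 0.0]
ft_force: [-0.7, 0.4, -1.4]
width: 39.6
```

```bash
python3 go.py 624 61 60
```

```text
t 7.37 pos [624.9  63.2  62.3] delta tool [-2.2 -1.   2.3] turn [0.001 0.001 0.003] w 39.6 F [-0.7  0.4 -1.4]
```

move_arm([
  [-2,-1,2,0,0,0],
  [0,0,1,0,0,0],
  [0,0,0,0,0,0],
])

```text
t: 7.62
ee_pos: [623.9, 60.7, 59.8]
orientation: [2.17, 2.269, -0.0]
ft_force: [0.7, -0.5, -2.2]
width: 39.7
```

```bash
python3 go.py 624 61 60
```

```text
t 7.62 pos [623.9  60.7  59.8] delta tool [ 0.3  0.1 -0.2] turn [0.001 0.002 0.002] w 39.7 F [ 0.7 -0.5 -2.2]
```

move_arm([
  [0,0,1.5,0,0,0],
  [0,0,0,0,0,0],
  [0,0,0,0,0,0],
])

```text
t: 7.87
ee_pos: [624.5, 60.4, 60.4]
orientation: [2.17, 2.268, 0.002]
ft_force: [0.5, -0.0, -2.5]
width: 39.6
```

```bash
python3 go.py 624 61 60
```

```text
t 7.87 pos [624.5  60.4  60.4] delta tool [ 0.6 -0.5  0.4] turn [0.003 0.001 0.002] w 39.6 F [ 0.5 -0.  -2.5]
```

move_arm([
  [0,0,2,0,0,0],
  [0,0,1,0,0,0],
  [0,0,1,0,0,0],
])

```text
t: 8.12
ee_pos: [624.8, 60.3, 59.6]
orientation: [2.17, 2.267, 0.002]
ft_force: [-3.6, -0.8, 9.0]
width: 39.4
```

```bash
python3 go.py 624 61 60
```

```text
t 8.12 pos [624.8  60.3  59.6] delta tool [ 0.7 -0.8 -0.4] turn [0.003 0.001 0.002] w 39.4 F [-3.6 -0.8  9. ]
```

Contact was at the expected height (59.6 against 59.7), so I'll release.

move_arm([
  [0,0,0,0,0,0],
  [0,0,0,0,0,0],
  [0,0,0,0,0,0],
  [0,0,0,0,0,0],
  [0,0,0,0,0,0],
], hand=-0.7)

```text
t: 8.53
ee_pos: [625.6, 60.3, 59.8]
orientation: [2.169, 2.266, 0.004]
ft_force: [-0.9, 0.1, -0.5]
width: 69.9
```

```bash
python3 go.py 624 61 60
```

```text
t 8.53 pos [625.6  60.3  59.8] delta tool [ 0.7 -1.6 -0.2] turn [0.005 0.001 0.002] w 69.9 F [-0.9  0.1 -0.5]
```

move_arm([
  [0,0,-12,0,0,0],
  [0,0,-20,0,0,0],
  [0,0,-25,0,0,0],
  [0,0,-30,0,0,0],
  [0,0,-20,0,0,0],
])

```text
t: 8.95
ee_pos: [621.3, 60.1, 166.7]
orientation: [-2.17, -2.267, 0.01]
ft_force: [0.2, -0.3, 0.0]
width: 74.6
```

```bash
python3 go.py 438 -103 170;  python3 - <<'E'
from workcell import eyes
import cv2
d=eyes.get_image("side"); cv2.imwrite("pics/s3.png",cv2.resize(d["frame"][60:260,240:480,::-1],None,fx=3,fy=3))
E
```

```text
t 8.95 pos [621.3  60.1 166.7] delta tool [-154.9 -190.2   -1.7] turn [-0.007  0.002  0.002] w 74.6 F [ 0.2 -0.3  0. ]
```

View pics/s3.png

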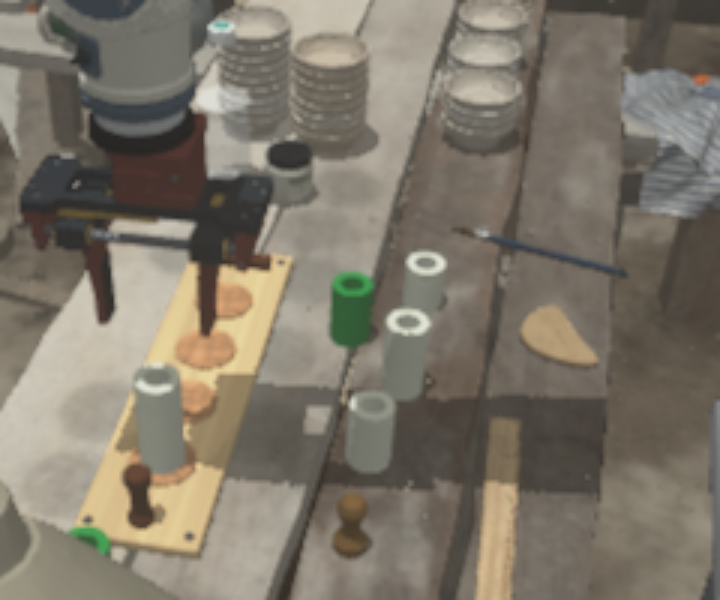

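Prop b stands upright on the peg-end pad at (162,430). Next is prop d.

move_arm([
  [-20,-24,0,0,0,0],
  [-33,-40,0,0,0,0],
  [-33,-40,0,0,0,0],
  [-33,-40,0,0,0,0],
  [-20,-25,0,0,0,0],
])

```text
t: 9.42
ee_pos: [481.7, -69.4, 175.0]
orientation: [2.155, 2.27, 0.015]
ft_force: [0.3, 0.1, 0.2]
width: 74.4
```

```bash
python3 go.py 438 -103 150
```

```text
t 9.42 pos [481.7 -69.4 175. ] delta tool [-31.3 -45.7  24.4] turn [0.015 0.001 0.01 ] w 74.4 F [0.3 0.1 0.2]
```

move_arm([
  [-20,-30,8,0.01,0,0],
  [-4,-8,8,0,0,0],
  [0,0,0,0,0,0],
  [0,0,0,0,0,0],
])

```text
t: 9.75
ee_pos: [438.8, -99.1, 159.8]
orientation: [2.166, 2.269, 0.003]
ft_force: [0.6, 0.3, -0.6]
width: 74.4
```

```bash
python3 go.py 438 -103 36
```

```text
t 9.75 pos [438.8 -99.1 159.8] delta tool [ -3.6  -1.6 123.8] turn [0.005 0.002 0.004] w 74.4 F [ 0.6  0.3 -0.6]
```

move_arm([
  [-3,-1,12,0.004,0,0],
  [0,0,20,0,0,0],
  [0,0,20,0,0,0],
  [0,0,10,0,0,0],
  [0,0,0,0,0,0],
])

```text
t: 10.17
ee_pos: [446.9, -101.0, 95.7]
orientation: [2.157, 2.27, 0.007]
ft_force: [0.4, -0.1, -0.4]
width: 74.3
```

```bash
python3 go.py 438 -103 36
```

```text
t 10.17 pos [ 446.9 -101.    95.7] delta tool [-1.3 -9.6 59.6] turn [0.01  0.005 0.009] w 74.3 F [ 0.4 -0.1 -0.4]
```

move_arm([
  [-1,-10,6,0.01,0.005,0],
  [0,-3,15,0,0,0],
  [0,-2,18,0,0,0],
  [0,0,12,0,0,0],
  [0,0,0,0,0,0],
])

```text
t: 10.58
ee_pos: [434.7, -101.5, 42.2]
orientation: [2.157, 2.283, 0.002]
ft_force: [-1.4, -0.1, -0.5]
width: 74.6
```

```bash
python3 go.py 438 -103 36
```

```text
t 10.58 pos [ 434.7 -101.5   42.2] delta tool [-1.7  3.2  6.2] turn [ 0.002 -0.001  0.015] w 74.6 F [-1.4 -0.1 -0.5]
```

move_arm([
  [-2,2,5,0,0,0.01],
  [0,0,0,0,0,0],
  [0,0,0,0,0,0],
])

```text
t: 10.83
ee_pos: [437.6, -103.3, 37.3]
orientation: [2.169, 2.272, 0.002]
ft_force: [-0.4, 0.9, -0.2]
width: 75.0
```

```bash
python3 go.py 438 -103 36
```

```text
t 10.83 pos [ 437.6 -103.3   37.3] delta tool [0.3 0.4 1.4] turn [ 0.001 -0.001  0.005] w 75.0 F [-0.4  0.9 -0.2]
```

move_arm([
  [0,0,0,0,0,0],
  [0,0,0,0,0,0],
  [0,0,0,0,0,0],
  [0,0,0,0,0,0],
  [0,0,0,0,0,0],
], hand=1)

```text
t: 11.25
ee_pos: [439.5, -103.8, 39.7]
orientation: [2.166, 2.269, 0.006]
ft_force: [0.3, 0.0, 0.5]
width: 44.4
```

move_arm([
  [0,0,0,0,0,0],
  [0,0,0,0,0,0],
  [0,0,0,0,0,0],
  [0,0,0,0,0,0],
])

```text
t: 11.58
ee_pos: [439.1, -103.7, 39.8]
orientation: [2.166, 2.27, 0.006]
ft_force: [0.5, -0.1, -0.4]
width: 40.0
```

```bash
python3 go.py 627.5 -19 190
```

```text
t 11.58 pos [ 439.1 -103.7   39.8] delta tool [  75.8  192.9 -149.2] turn [0.005 0.001 0.005] w 40.0 F [ 0.5 -0.1 -0.4]
```

move_arm([
  [0,0,-15,0,0,0],
  [0,0,-30,0,0,0],
  [0,0,-40,0,0,0],
  [0,0,-40,0,0,0],
  [0,0,-25,0,0,0],
])

```text
t: 12.0
ee_pos: [433.2, -102.3, 188.7]
orientation: [-2.161, -2.265, 0.008]
ft_force: [0.7, -0.5, -1.3]
width: 39.5
```

```bash
python3 go.py 627.5 -19 190
```

```text
t 12.0 pos [ 433.2 -102.3  188.7] delta tool [ 74.2 197.9  -3.1] turn [-0.011 -0.005  0.005] w 39.5 F [ 0.7 -0.5 -1.3]
```

move_arm([
  [8,20,0,-0.01,0,0],
  [15,40,0,0,0,0],
  [15,40,0,0,0,0],
  [15,40,0,0,0,0],
  [13,30,0,0,0,0],
])

```text
t: 12.42
ee_pos: [599.8, -29.8, 197.3]
orientation: [2.173, 2.263, 0.01]
ft_force: [0.1, -0.4, -2.2]
width: 39.8
```

```bash
python3 go.py 627.5 -19 170
```

```text
t 12.42 pos [599.8 -29.8 197.3] delta tool [ 9.7 27.9 27.5] turn [ 0.008 -0.002 -0.001] w 39.8 F [ 0.1 -0.4 -2.2]
```

move_arm([
  [5,15,5,0,0,0],
  [0,0,5,0,0,0],
  [0,0,0,0,0,0],
  [0,0,0,0,0,0],
])

```text
t: 12.75
ee_pos: [619.9, -20.4, 185.4]
orientation: [2.168, 2.267, 0.012]
ft_force: [-0.2, -0.1, -1.7]
width: 39.9
```

```bash
python3 go.py 627.5 -19 55
```

```text
t 12.75 pos [619.9 -20.4 185.4] delta tool [  0.8   6.5 130.5] turn [ 0.009 -0.002  0.003] w 39.9 F [-0.2 -0.1 -1.7]
```

move_arm([
  [1,5,15,0.008,0,0],
  [0,0,25,0,0,0],
  [0,0,25,0,0,0],
  [0,0,20,0,0,0],
  [0,0,8,0,0,0],
])

```text
t: 13.17
ee_pos: [620.7, -22.4, 92.9]
orientation: [2.175, 2.267, 0.004]
ft_force: [-0.3, -0.6, -1.4]
width: 39.8
```

```bash
python3 go.py 627.5 -19 55
```

```text
t 13.17 pos [620.7 -22.4  92.9] delta tool [ 3.   6.9 38. ] turn [ 0.002 -0.001 -0.001] w 39.8 F [-0.3 -0.6 -1.4]
```

move_arm([
  [3,6,0,0,0,0],
  [0,0,8,0,0,0],
  [0,0,8,0,0,0],
  [0,0,3,0,0,0],
  [0,0,0,0,0,0],
])

```text
t: 13.58
ee_pos: [624.9, -20.5, 73.7]
orientation: [-2.177, -2.264, -0.002]
ft_force: [-0.8, -0.0, -2.3]
width: 39.7
```

```bash
python3 go.py 627.5 -19 55
```

```text
t 13.58 pos [624.9 -20.5  73.7] delta tool [ 1.3  2.6 18.7] turn [ 0.    -0.001 -0.003] w 39.7 F [-0.8 -0.  -2.3]
```

move_arm([
  [1,3,5,0,0,0],
  [1,0,6,0,0,0],
  [0,0,4,0,0,0],
  [0,0,0,0,0,0],
  [0,0,0,0,0,0],
])

```text
t: 14.0
ee_pos: [629.7, -18.0, 59.0]
orientation: [2.176, 2.263, 0.005]
ft_force: [-0.1, 0.8, -2.1]
width: 39.7
```

```bash
python3 go.py 627.5 -19 55
```

```text
t 14.0 pos [629.7 -18.   59. ] delta tool [-0.9 -2.2  4. ] turn [ 0.004 -0.001 -0.002] w 39.7 F [-0.1  0.8 -2.1]
```

move_arm([
  [-1,-2,3,0.003,0,0],
  [0,0,1,0,0,0],
  [0,0,1,0,0,0],
])

```text
t: 14.25
ee_pos: [627.8, -19.1, 54.7]
orientation: [-2.177, -2.265, -0.002]
ft_force: [-5.6, 0.2, 17.5]
width: 39.7
```

```bash
python3 go.py 627.5 -19 55
```

```text
t 14.25 pos [627.8 -19.1  54.7] delta tool [ 0.1 -0.3 -0.3] turn [ 0.001 -0.001 -0.002] w 39.7 F [-5.6  0.2 17.5]
```

Prop d touched down on target, so I'll release it.

move_arm([
  [0,0,0,0,0,0],
  [0,0,0,0,0,0],
  [0,0,0,0,0,0],
  [0,0,0,0,0,0],
  [0,0,0,0,0,0],
], hand=-0.7)

```text
t: 14.67
ee_pos: [628.9, -19.3, 56.1]
orientation: [2.176, 2.263, 0.005]
ft_force: [0.5, -0.5, 0.4]
width: 69.7
```

move_arm([
  [0,0,-12,0,0,0],
  [0,0,-20,0,0,0],
  [0,0,-25,0,0,0],
  [0,0,-30,0,0,0],
  [0,0,-20,0,0,0],
])

```text
t: 15.08
ee_pos: [624.9, -19.3, 163.9]
orientation: [-2.173, -2.26, 0.007]
ft_force: [0.4, -1.0, 0.1]
width: 74.4
```

```bash
python3 go.py 451 -1 165
```

```text
t 15.08 pos [624.9 -19.3 163.9] delta tool [  25.1 -173.     0.2] turn [-0.007 -0.002 -0.003] w 74.4 F [ 0.4 -1.   0.1]
```

move_arm([
  [3,-20,0,0,0,0],
  [6,-40,0,0,0,0],
  [6,-40,0,0,0,0],
  [6,-32,0,0,0,0],
  [2,-14,0,0,0,0],
])

```text
t: 15.5
ee_pos: [481.3, -2.2, 174.2]
orientation: [2.172, 2.258, 0.014]
ft_force: [-0.4, 0.2, -0.1]
width: 74.9
```

```bash
python3 go.py 451 -1 110;  python3 - <<'E'
from workcell import eyes
import cv2
d=eyes.get_image("side"); cv2.imwrite("pics/s4.png",cv2.resize(d["frame"][60:260,240:480,::-1],None,fx=3,fy=3))
E
```

```text
t 15.5 pos [481.3  -2.2 174.2] delta tool [  2.4 -31.   63.8] turn [ 0.013  0.    -0.003] w 74.9 F [-0.4  0.2 -0.1]
```

View pics/s4.png

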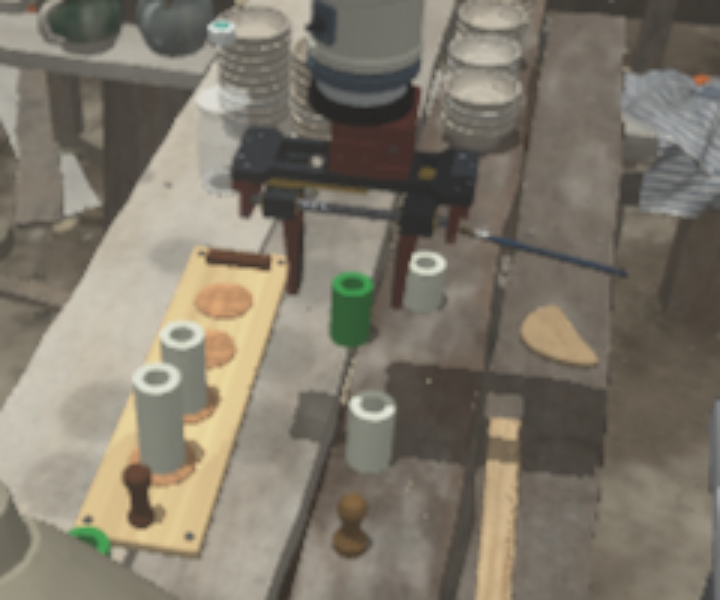

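Props b and d stand upright on the first two pads, at (162,430) and (187,375). Props a and c are still standing on the bench. Next is a.

move_arm([
  [1,-22,8,0.01,0,0],
  [0,-8,12,0,0,0],
  [0,-3,15,0,0,0],
  [0,-3,15,0,0,0],
  [0,0,5,0,0,0],
])

```text
t: 15.97
ee_pos: [446.3, -2.5, 123.5]
orientation: [2.171, 2.258, 0.014]
ft_force: [-0.3, -0.3, -0.2]
width: 74.7
```

```bash
python3 go.py 451 -1 30
```

```text
t 15.97 pos [446.3  -2.5 123.5] delta tool [ 1.4  3.5 93.6] turn [ 0.013  0.001 -0.003] w 74.7 F [-0.3 -0.3 -0.2]
```

move_arm([
  [1,2,12,0.012,0,0],
  [0,0,18,0,0,0],
  [0,-2,18,0,0,0],
  [0,-2,8,0,0,0],
  [0,0,0,0,0,0],
])

```text
t: 16.38
ee_pos: [450.5, -1.9, 68.3]
orientation: [2.173, 2.26, 0.007]
ft_force: [-0.2, -0.4, 0.5]
width: 74.8
```

```bash
python3 go.py 451 -1 30
```

```text
t 16.38 pos [450.5  -1.9  68.3] delta tool [ 0.9  0.3 38.3] turn [ 0.008  0.001 -0.003] w 74.8 F [-0.2 -0.4  0.5]
```

move_arm([
  [1,0,10,0.006,0,0],
  [0,0,14,0,0,0],
  [0,-1,10,0,0,0],
  [0,0,3,0,0,0],
  [0,0,0,0,0,0],
])

```text
t: 16.8
ee_pos: [453.6, -1.0, 31.5]
orientation: [2.174, 2.26, 0.005]
ft_force: [0.6, 0.3, -0.3]
width: 74.9
```

```bash
python3 go.py 451 -1 30
```

```text
t 16.8 pos [453.6  -1.   31.5] delta tool [ 0.1 -2.6  1.5] turn [ 0.006  0.002 -0.003] w 74.9 F [ 0.6  0.3 -0.3]
```

move_arm([
  [0,-2,2,0.005,0,0],
  [0,0,0,0,0,0],
  [0,0,0,0,0,0],
  [0,0,0,0,0,0],
  [0,0,0,0,0,0],
], hand=1)

```text
t: 17.22
ee_pos: [452.5, -1.1, 30.8]
orientation: [2.176, 2.262, 0.001]
ft_force: [-0.1, 0.4, 0.2]
width: 44.7
```

move_arm([
  [0,0,0,0,0,0],
  [0,0,0,0,0,0],
  [0,0,0,0,0,0],
  [0,0,0,0,0,0],
])

```text
t: 17.55
ee_pos: [452.4, -1.1, 31.3]
orientation: [2.176, 2.262, 0.001]
ft_force: [0.1, -0.8, -2.3]
width: 39.6
```

```bash
python3 go.py 631 -99 180
```

```text
t 17.55 pos [452.4  -1.1  31.3] delta tool [-105.1  175.1 -148. ] turn [ 0.003  0.002 -0.003] w 39.6 F [ 0.1 -0.8 -2.3]
```

move_arm([
  [0,0,-15,0,0,0],
  [0,0,-30,0,0,0],
  [0,0,-40,0,0,0],
  [0,0,-40,0,0,0],
  [0,0,-25,0,0,0],
])

```text
t: 17.97
ee_pos: [446.8, -0.7, 180.6]
orientation: [-2.172, -2.258, 0.016]
ft_force: [1.3, -0.2, -1.4]
width: 39.8
```

move_arm([
  [-10,18,0,-0.01,0,0],
  [-22,38,0,0,0,0],
  [-22,38,0,0,0,0],
  [-22,36,0,0,0,0],
  [-17,25,0,0,0,0],
])

```text
t: 18.38
ee_pos: [604.9, -86.2, 188.8]
orientation: [2.169, 2.266, 0.005]
ft_force: [0.4, -0.4, -2.0]
width: 39.8
```

```bash
python3 go.py 631 -99 180
```

```text
t 18.38 pos [604.9 -86.2 188.8] delta tool [-14.   25.5   8.9] turn [0.006 0.001 0.002] w 39.8 F [ 0.4 -0.4 -2. ]
```

move_arm([
  [-8,16,4,0,0,0],
  [0,3,4,0,0,0],
  [0,0,0,0,0,0],
  [0,0,0,0,0,0],
])

```text
t: 18.72
ee_pos: [629.0, -97.3, 179.1]
orientation: [2.172, 2.261, 0.006]
ft_force: [-0.4, 1.2, -1.2]
width: 39.4
```

```bash
python3 go.py 631 -99 46
```

```text
t 18.72 pos [629.  -97.3 179.1] delta tool [ -1.6   1.  133.1] turn [ 0.007  0.002 -0.002] w 39.4 F [-0.4  1.2 -1.2]
```

move_arm([
  [-2,1,15,0.006,0,0],
  [0,0,25,0,0,0],
  [0,0,25,0,0,0],
  [0,0,20,0,0,0],
  [0,0,8,0,0,0],
])

```text
t: 19.13
ee_pos: [626.3, -96.6, 83.1]
orientation: [2.172, 2.268, -0.001]
ft_force: [-0.5, 0.7, -1.1]
width: 39.3
```

```bash
python3 go.py 631 -99 46
```

```text
t 19.13 pos [626.3 -96.6  83.1] delta tool [-2.6  4.6 37.1] turn [0.001 0.002 0.001] w 39.3 F [-0.5  0.7 -1.1]
```

move_arm([
  [-2,4,0,0,0,0],
  [0,0,8,0,0,0],
  [0,0,8,0,0,0],
  [0,0,3,0,0,0],
  [0,0,0,0,0,0],
])

```text
t: 19.55
ee_pos: [628.1, -97.1, 61.3]
orientation: [-2.17, -2.27, 0.005]
ft_force: [-0.8, 0.1, -2.0]
width: 39.0
```

```bash
python3 go.py 631 -99 46
```

```text
t 19.55 pos [628.1 -97.1  61.3] delta tool [-2.1  2.9 15.3] turn [-0.003  0.001  0.003] w 39.0 F [-0.8  0.1 -2. ]
```

move_arm([
  [-2,3,4,0,0,0],
  [0,0,5,0,0,0],
  [0,0,3,0,0,0],
  [0,0,0,0,0,0],
  [0,0,0,0,0,0],
])

```text
t: 19.97
ee_pos: [633.2, -99.5, 50.2]
orientation: [2.17, 2.269, -0.001]
ft_force: [-0.1, -0.3, -1.7]
width: 39.2
```

```bash
python3 go.py 631 -99 46
```

```text
t 19.97 pos [633.2 -99.5  50.2] delta tool [ 0.6 -2.2  4.2] turn [0.001 0.002 0.003] w 39.2 F [-0.1 -0.3 -1.7]
```

move_arm([
  [0,-2,3,0,0,0],
  [0,0,1,0,0,0],
  [0,0,1,0,0,0],
])

```text
t: 20.22
ee_pos: [631.6, -99.8, 46.0]
orientation: [2.169, 2.268, -0.0]
ft_force: [-3.5, 0.9, 14.5]
width: 39.5
```

```bash
python3 go.py 631 -99 46
```

```text
t 20.22 pos [631.6 -99.8  46. ] delta tool [ 0.9 -0.6 -0. ] turn [0.002 0.002 0.003] w 39.5 F [-3.5  0.9 14.5]
```

move_arm([
  [0,0,0,0,0,0],
  [0,0,0,0,0,0],
  [0,0,0,0,0,0],
  [0,0,0,0,0,0],
  [0,0,0,0,0,0],
], hand=-0.7)

```text
t: 20.63
ee_pos: [632.6, -100.0, 47.2]
orientation: [2.168, 2.267, 0.002]
ft_force: [0.4, -0.3, -0.1]
width: 69.5
```

move_arm([
  [0,0,-12,0,0,0],
  [0,0,-20,0,0,0],
  [0,0,-25,0,0,0],
  [0,0,-30,0,0,0],
  [0,0,-20,0,0,0],
])

```text
t: 21.05
ee_pos: [628.4, -99.0, 154.8]
orientation: [-2.168, -2.267, 0.008]
ft_force: [-0.3, -0.2, 0.6]
width: 74.5
```

```bash
python3 go.py 439 -243 150
```

```text
t 21.05 pos [628.4 -99.  154.8] delta tool [-135.4 -195.5    6.1] turn [-0.007  0.     0.003] w 74.5 F [-0.3 -0.2  0.6]
```

move_arm([
  [-14,-20,0,0,0,0],
  [-28,-40,0,0,0,0],
  [-28,-40,0,0,0,0],
  [-28,-40,0,0,0,0],
  [-18,-25,0,0,0,0],
])

```text
t: 21.47
ee_pos: [485.7, -214.2, 165.6]
orientation: [2.151, 2.27, 0.01]
ft_force: [0.3, -0.3, 0.3]
width: 74.6
```

```bash
python3 go.py 439 -243 110
```

```text
t 21.47 pos [ 485.7 -214.2  165.6] delta tool [-25.9 -49.   55.1] turn [0.015 0.006 0.012] w 74.6 F [ 0.3 -0.3  0.3]
```

move_arm([
  [-18,-33,4,0.01,0,0.01],
  [-4,-12,8,0,0,0],
  [0,-4,8,0,0,0],
  [0,0,8,0,0,0],
  [0,0,0,0,0,0],
])

```text
t: 21.88
ee_pos: [433.2, -242.8, 139.8]
orientation: [2.171, 2.254, 0.0]
ft_force: [-0.1, -0.2, -0.5]
width: 74.9
```

```bash
python3 go.py 439 -243 21
```

```text
t 21.88 pos [ 433.2 -242.8  139.8] delta tool [  0.7   4.7 118.8] turn [ 0.009  0.009 -0.004] w 74.9 F [-0.1 -0.2 -0.5]
```

move_arm([
  [1,3,12,0.008,0.008,0],
  [0,0,20,0,0,0],
  [0,0,20,0,0,0],
  [0,-2,10,0,0,0],
  [0,0,0,0,0,0],
])

```text
t: 22.3
ee_pos: [443.0, -239.4, 75.6]
orientation: [2.168, 2.266, 0.004]
ft_force: [-0.5, -1.4, -0.3]
width: 74.8
```

```bash
python3 go.py 439 -243 21
```

```text
t 22.3 pos [ 443.  -239.4   75.6] delta tool [-3.3 -4.5 54.5] turn [0.006 0.003 0.002] w 74.8 F [-0.5 -1.4 -0.3]
```

move_arm([
  [-3,-5,10,0.005,0.003,0],
  [0,-2,15,0,0,0],
  [0,-1,14,0,0,0],
  [0,0,6,0,0,0],
  [0,0,0,0,0,0],
])

```text
t: 22.72
ee_pos: [440.2, -242.1, 28.6]
orientation: [2.163, 2.275, 0.003]
ft_force: [-0.8, -0.7, -0.1]
width: 74.8
```

```bash
python3 go.py 439 -243 21
```

```text
t 22.72 pos [ 440.2 -242.1   28.6] delta tool [-0.9 -1.2  7.6] turn [0.004 0.001 0.009] w 74.8 F [-0.8 -0.7 -0.1]
```

move_arm([
  [-1,-1,7,0.004,0,0],
  [0,0,2,0,0,0],
  [0,0,0,0,0,0],
  [0,0,0,0,0,0],
  [0,0,0,0,0,0],
], hand=1)

```text
t: 23.13
ee_pos: [441.1, -243.9, 20.4]
orientation: [2.162, 2.276, -0.001]
ft_force: [-0.3, 0.1, 0.4]
width: 44.3
```

move_arm([
  [0,0,0,0,0,0],
  [0,0,0,0,0,0],
  [0,0,0,0,0,0],
  [0,0,0,0,0,0],
])

```text
t: 23.47
ee_pos: [441.4, -244.2, 21.4]
orientation: [2.161, 2.275, -0.0]
ft_force: [-0.8, -0.9, -0.4]
width: 39.1
```

```bash
python3 go.py 634 -179 170
```

```text
t 23.47 pos [ 441.4 -244.2   21.4] delta tool [  54.8  196.  -148.3] turn [0.003 0.003 0.009] w 39.1 F [-0.8 -0.9 -0.4]
```

move_arm([
  [0,0,-15,0,0,0],
  [0,0,-30,0,0,0],
  [0,0,-40,0,0,0],
  [0,0,-40,0,0,0],
  [0,0,-20,0,0,0],
])

```text
t: 23.88
ee_pos: [437.1, -241.5, 166.2]
orientation: [-2.157, -2.27, 0.005]
ft_force: [0.1, -0.2, -0.8]
width: 39.3
```

move_arm([
  [6,20,0,-0.01,0,0],
  [11,40,0,0,0,0],
  [11,40,0,0,0,0],
  [11,40,0,0,0,0],
  [10,28,0,0,0,0],
])

```text
t: 24.3
ee_pos: [604.8, -185.6, 175.7]
orientation: [2.168, 2.264, 0.01]
ft_force: [0.2, 0.3, -1.3]
width: 39.2
```

```bash
python3 go.py 634 -179 160
```

```text
t 24.3 pos [ 604.8 -185.6  175.7] delta tool [ 5.3 29.3 16. ] turn [0.01  0.001 0.002] w 39.2 F [ 0.2  0.3 -1.3]
```

move_arm([
  [2,19,4,0.005,0,0],
  [0,4,4,0,0,0],
  [0,0,0,0,0,0],
  [0,0,0,0,0,0],
])

```text
t: 24.63
ee_pos: [633.5, -179.0, 167.0]
orientation: [2.163, 2.271, 0.007]
ft_force: [0.4, -0.1, -1.4]
width: 39.4
```

```bash
python3 go.py 634 -179 36
```

```text
t 24.63 pos [ 633.5 -179.   167. ] delta tool [  0.   -0.4 131. ] turn [0.007 0.001 0.007] w 39.4 F [ 0.4 -0.1 -1.4]
```

move_arm([
  [0,1,15,0.006,0,0],
  [0,0,25,0,0,0],
  [0,0,25,0,0,0],
  [0,0,20,0,0,0],
  [0,0,8,0,0,0],
])

```text
t: 25.05
ee_pos: [629.8, -181.9, 71.0]
orientation: [2.17, 2.269, -0.001]
ft_force: [-0.8, -0.5, -0.8]
width: 39.4
```

```bash
python3 go.py 634 -179 36
```

```text
t 25.05 pos [ 629.8 -181.9   71. ] delta tool [ 2.8  4.3 35. ] turn [0.001 0.002 0.002] w 39.4 F [-0.8 -0.5 -0.8]
```

move_arm([
  [2,4,0,0,0,0],
  [0,0,8,0,0,0],
  [0,0,8,0,0,0],
  [0,0,2,0,0,0],
  [0,0,0,0,0,0],
])

```text
t: 25.47
ee_pos: [630.7, -180.8, 50.1]
orientation: [-2.174, -2.266, 0.005]
ft_force: [-0.0, -0.4, -0.8]
width: 39.2
```

```bash
python3 go.py 634 -179 36
```

```text
t 25.47 pos [ 630.7 -180.8   50.1] delta tool [ 1.7  3.4 14.1] turn [-0.003  0.001 -0.   ] w 39.2 F [-0.  -0.4 -0.8]
```

move_arm([
  [1,3,4,0,0,0],
  [0,0,4,0,0,0],
  [0,0,2,0,0,0],
  [0,0,0,0,0,0],
  [0,0,0,0,0,0],
])

```text
t: 25.88
ee_pos: [635.8, -179.9, 41.4]
orientation: [2.173, 2.266, -0.002]
ft_force: [-0.8, -0.3, -1.0]
width: 39.3
```

```bash
python3 go.py 634 -179 36
```

```text
t 25.88 pos [ 635.8 -179.9   41.4] delta tool [ 1.  -1.8  5.4] turn [ 0.001  0.002 -0.   ] w 39.3 F [-0.8 -0.3 -1. ]
```

move_arm([
  [1,-2,4,0,0,0],
  [0,0,1,0,0,0],
  [0,0,1.5,0,0,0],
])

```text
t: 26.13
ee_pos: [634.3, -179.1, 35.5]
orientation: [2.172, 2.265, -0.001]
ft_force: [-4.9, -1.3, 22.7]
width: 39.4
```

```bash
python3 go.py 634 -179 36
```

```text
t 26.13 pos [ 634.3 -179.1   35.5] delta tool [ 0.1 -0.2 -0.5] turn [0.002 0.003 0.   ] w 39.4 F [-4.9 -1.3 22.7]
```

Contact. I'll release, lift and retreat so the cameras have a clear view.

move_arm([
  [0,0,0,0,0,0],
  [0,0,0,0,0,0],
  [0,0,0,0,0,0],
  [0,0,0,0,0,0],
  [0,0,0,0,0,0],
], hand=-0.7)

```text
t: 26.55
ee_pos: [634.8, -179.3, 36.1]
orientation: [2.171, 2.264, 0.0]
ft_force: [-0.1, -0.6, 0.5]
width: 69.3
```

move_arm([
  [0,0,-12,0,0,0],
  [0,0,-20,0,0,0],
  [0,0,-25,0,0,0],
  [0,0,-30,0,0,0],
  [0,0,-30,0,0,0],
])

```text
t: 26.97
ee_pos: [629.5, -177.5, 151.8]
orientation: [-2.169, -2.262, 0.01]
ft_force: [0.3, -0.2, 0.1]
width: 74.5
```

move_arm([
  [-15,-15,-10,0,0,0],
  [-36,-36,-10,0,0,0],
  [-36,-36,0,0,0,0],
  [-36,-36,0,0,0,0],
  [-36,-36,0,0,0,0],
])

```text
t: 27.38
ee_pos: [507.0, -318.8, 183.8]
orientation: [2.152, 2.271, 0.005]
ft_force: [-0.3, 0.1, -0.2]
width: 74.6
```

move_arm([
  [-38,-30,0,0,0,0],
  [-30,-15,0,0,0,0],
  [-15,0,0,0,0,0],
  [0,0,0,0,0,0],
  [0,0,0,0,0,0],
])

```text
t: 27.8
ee_pos: [464.1, -405.9, 189.3]
orientation: [2.157, 2.259, 0.004]
ft_force: [-0.4, -0.1, 0.4]
width: 74.7
```

Run:
```python
from workcell import eyes,ctrl
import cv2,numpy as np
from h import *
d=eyes.get_image("side"); cv2.imwrite("pics/s5.png",cv2.resize(d["frame"][60:260,240:480,::-1],None,fx=3,fy=3))
d=eyes.get_image("top"); cv2.imwrite("pics/t5.png",cv2.resize(d["frame"][150:280,230:510,::-1],None,fx=2.8,fy=2.8))
print(ctrl.get_obs()["t"],ctrl.get_obs()["ee_pos"])
W=cloud(d)
for n,x,y,h in(("b",624.2,61.2,110),("d",627.5,-18.8,95),("a",630.9,-98.7,80),("c",634.3,-178.6,65)):
    m=(np.hypot(W[...,0]-x,W[...,1]-y)<32)&(abs(W[...,2]-h)<6)
    vv,uu=np.nonzero(m); (u,v),r=cv2.minEnclosingCircle(np.stack([uu,vv],1).astype(np.float32))
    p=ray(d,u,v,h); print(n,m.sum(),W[m][:,2].max().round(1),round(r,1),p.round(1),"mean",W[m].mean(0).round(1),"err",(p[:2]-[x,y]).round(1))
```

```text
27.9 [ 464.79604518 -404.8247607   189.04913098]
b 169 114.9 8.4 [623.3  59.7 110. ] mean [623.5  59.7 109.1] err [-0.9 -1.5]
d 159 100.3 8.3 [626.1 -18.4  95. ] mean [626.  -18.7  94.2] err [-1.4  0.4]
a 154 85.1 8.2 [630.3 -99.3  80. ] mean [630.8 -99.3  79.3] err [-0.6 -0.6]
c 153 70.3 8.2 [ 633.2 -178.    65. ] mean [ 633.2 -177.9   64.3] err [-1.1  0.6]
```

View pics/s5.png

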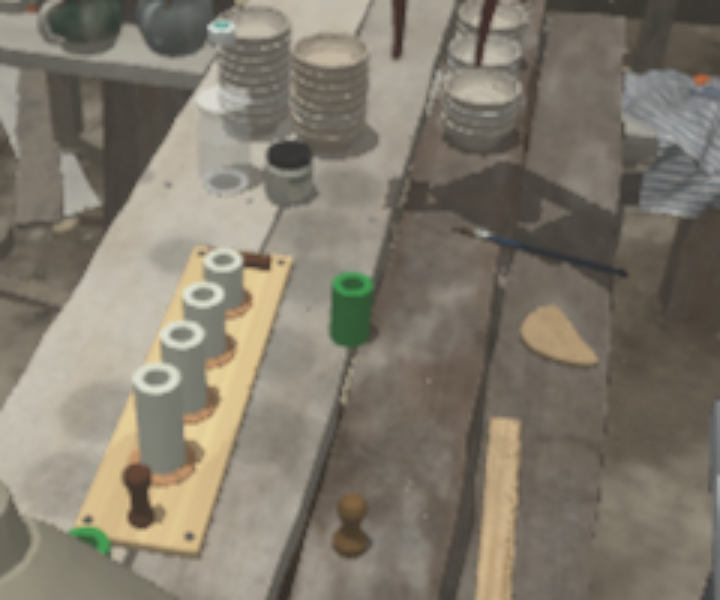

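View pics/t5.png

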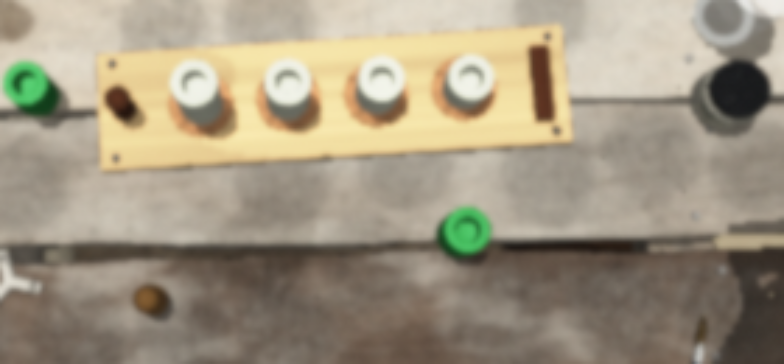

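Both views show the four props upright on their pads, stepping down from the peg to the cleat. All are within 2 mm of the pad centres, and the gripper is clear. I'll hand in.

```bash
python3 -c "
from workcell import ctrl
print(ctrl.close_job())"
```

```text
the job is handed in; nothing more can be done
None
```

I placed all four props on the pads in order of height and handed the job in at about 28 s of the 99 s allowed. From the peg to the cleat they run b (95 mm), d (80 mm), a (65 mm), c (50 mm). I turned the jaws across the row so they cleared the peg and the neighbouring props.

- **Position:** in the last top view, each prop's axis was within 2 mm of its pad centre, against the 12 mm limit.
- **Standing:** both views show all four props upright, with the green look-alikes untouched and the gripper clear.
- **Forces:** the highest wrist force I read was about 23 N, when setting down c.
- **Failed check:** I tried to fit the pads in the side view before moving, but the colour mask found nothing. Pad positions therefore come from the top view alone. They agree with the 80 mm spacing and with the side pictures of the finished row.
- **Disagreement:** the pads measured about 50 mm across in the mask instead of 60 mm. I put this down to the colour threshold, which should not shift their centres.

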